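# Raise the bench tin opener for the tall tin

## Task

The bench tin opener is locked down at its lowest setting and I want to slide the tall tin under the blade. Push the lock button on the housing beside the column right down so that the bar springs free, then take the bar by the knob on top of its head and draw it up until the ring marked round the bar (the 60 mm mark) is level with the top rim of the collar. Finish holding it there by the knob, still and without letting go, because the bar drops by itself; leave the tins and the dip cup where they stand.

Things in the scene. Friction and masses are not known exactly. Their poses are not given: they have to be found in the camera images.
- tin_opener_stand: fixed bench tin opener, steel and cast aluminium. Origin: on the worktop under the axis of its upright column; z up. Base plate 236 x 130 x 8 mm, x = -58 to +178 mm (tins stand on the +x part). Column 34 mm square; collar on top 46 mm square. Lock housing: 34 mm wide, y = -20 to -88 mm, top at z = 126 mm, the lock button near its outer end. A bar slides straight up out of the column
- lift_bar (a joint): how far the 20 mm square bar is drawn up, m: 0 = locked down (it cannot be drawn), 0.080 = upper stop. Pressing the button lets a helper spring lift it to 0.009-0.014; then the lock cannot fall in unless the bar is pushed back to 0. Above 0.020 only the hand carries it: it weighs 4 to 6 N and sinks if let go. Scale lines each 10 mm on the -x face are read at the collar's rim
- lock_button (a joint): how far the lock button is pressed, m: 0 = out (locked), 0.006 = fully down. It frees the bar at about 0.004; fully down takes about 5 N. It stays down at about 0.005 while the bar is drawn out
- button_top (a point): centre of the top face of the black round lock button, 22 mm across, pressed straight down. On the stand at x = 0, y = -70 mm, z = 140 mm when out. Beside it rise only the bar's head and knob, 47 mm away on the +y side (knob top at z = 209 mm when locked, about 222 mm once it has sprung up)
- head_top (a point): centre of the flat top of the cast head (50 x 46 x 30 mm) on the bar, on the column axis; z = 159 mm when locked down; moves with the bar. Nose, toothed wheel and blade stand out to 78 mm on its +x side; a crank reaches 100 mm to its +y side, its handle pointing to -x, all below z = 160 mm when locked down
- knob_grip (a point): middle of the black round lift knob on top of the head, on the column axis, moving with the bar: z = 185 mm when locked down, plus the joint value otherwise. Grip 29 mm in diameter, from 26 mm below this point (the head's top) to 11 mm above it; then a cap 36 mm in diameter up to 24 mm above it. Grip from above, any finger direction
- ring_mark (a point): the 60 mm mark: a dark ring 2.4 mm high right round the bar; this is its centre, on the bar's axis, moving with the bar. Locked down it is hidden in the column, 60 mm below the rim; level with the rim when joint lift_bar is 0.060
- collar_rim (a point): centre of the collar's top rim, where the scale is read; z = 125 mm
- tin_tall: bystander: the tall tin, 76 mm in diameter, 110 mm high, standing loose beside the opener on its -y side; origin at the centre of its underside
- tin_low: bystander: the low tin, 75 mm in diameter, 58 mm high, standing loose on the opener's +y side; origin at the centre of its underside
- dip_cup: bystander: small steel dip cup, 67 mm in diameter, 40 mm high, standing loose on the opener's -y side; origin at the centre of its underside

How it is judged (in metres and radians):
On the way, in this order (a step that is already met when the one before it is completed fails the run):
1. the lock button has been pressed and the bar has sprung free of its lock (value of joint lift_bar above 0.007 m and value of joint lock_button above 0.003 m), for 0.2 s.
2. the bar is drawn up by its knob to the 60 mm ring (value of joint lift_bar between 0.055 and 0.065 m and distance between the grasp point and knob_grip below 0.035 m), for 0.3 s.
At the end, for the whole second after the job is handed in: the bar stands still, drawn out 60 mm within 5 mm (half a scale division; ring level with the collar rim), and the fingers hold it by its knob (touching with more than 2 N, the tool within 35 mm of the knob's middle) (all of step 2 and velocity of joint lift_bar between -0.01 and 0.01 m/s and contact force between the fingers and lift_bar above 2 N); the arm keeps its last pose, push and grip.
It fails at once if the tall tin is shoved or tipped (distance of tin_tall from where it was at the start of the episode above 0.03 m or angle between tin_tall's own z axis and vertical above 0.4 rad).
It fails at once if the low tin is shoved or tipped (distance of tin_low from where it was at the start of the episode above 0.03 m or angle between tin_low's own z axis and vertical above 0.4 rad).
It fails at once if the dip cup is shoved or tipped (distance of dip_cup from where it was at the start of the episode above 0.03 m or angle between dip_cup's own z axis and vertical above 0.4 rad).
It also fails if it takes over 45 s, if anything falls off the work surface, if the arm or the gripper's body presses on something with over 40 N, if the wrist force passes 120 N, or if a joint passes its speed limit or range.

## Robot

A 6-joint arm with a two-finger parallel gripper is mounted at the origin on a cart in front of the work surface, level with it; the furniture and walls round the work are solid. World frame = base frame: x ahead of the robot, y to its left, z up, the work surface at z = 0. Lengths are in mm, angles in rad, forces in N, time in s.
With the tool pointing down it reaches from about 275 to 1000 mm from the base axis. Payload 8.4 kg.
Tool frame: the origin (TCP) lies on the centre line of the jaws, within the pads' length; the fingertips stand 17 mm ahead of it and the grasp point (between the pads) lies 2 mm behind it (r.tcp_to_tips is the z of the fingertips in the tool frame, in mm); z points along the fingers, y is the direction in which the jaws open and shut (so a half turn about z gives the same grasp; the last joint's range is limited). The gripper opens to 85 mm and grips with 20 to 120 N. Pads are 22 mm wide; open, the fingers measure 114 mm over their backs; the gripper's body (76 mm by 85 mm) begins 54 mm behind the grasp point. The pads swing forward as they close: fully open they stand 13 mm farther back than shut.
Start: joints at [-1.23, 0.353, 1.633, -0, 1.155, -0.002], TCP at [210.077, -588.639, 248.281] pointing down, gripper open.
Joint ranges: [-2.63, 2.63], [-0.92, 2.1], [0.06, 2.66], [-1.3, 4.44], [0, 2.69], [-3.02, 3.02]. Speed limits (rad/s): [2.22, 2.22, 2.79, 3.14, 3.14, 3.14].

## Interface

Orientations are given as [roll, pitch, yaw] about the fixed x, y, z axes, in that order (R = Rz(yaw) Ry(pitch) Rx(roll)).
In Python, from rig import r, cams, job gives the robot as it stands.
- The arm moves only by the tool drive_tool, never from a script. Its argument "deltas" is a list of rows, each a list of 4 numbers: the shift along the tool's x, y, z in cm, then the turn about the tool's z in rad. In form: [[x, y, z, roll], ...]. A call has 1 to 12 rows; each row shifts and turns the commanded pose from where the row before left it, along the tool's axes as they then stand; what a row does not reach is not made up. A row lasts 1/12 s, in which the tool goes at most 41.7 mm and 7.16 degrees, less where a joint would pass 70% of its speed; a pose out of reach is approached as far as the arm can. A call with a gripper value outside its range is refused whole. "jaw" is the closure, from 0 (fully open) to 1 (shut), set as the call begins (left out, the last holds). The fingers move at their own pace and stop on an object; "force" is the grip in N (left out, the last holds). Time passes only in rows, so rows that do not move let the fingers close. It gives the time, the measured TCP pose, the force and the opening at its end, in the units of the state.
- r.sense(): the state, without advancing time (a new reading comes with each control period).
- cams.grab_frame(name): name is "side" or "top" or "wrist"; returns (picture, depth): 480x640x3 uint8, red, green, blue; 480x640 float32, mm along the optical axis (not along the pixel's ray), 0 where there is no reading.
- cams.camera_params(name): a dict with "fx", "fy", "cx", "cy" (pixels), "k1" (the pictures are not rectified: a ray, as slopes to the right and down, at radius r is drawn at 1 + k1 r^2 times it, then the intrinsics apply), "R" (3x3) and "t" (3): a world point X has camera coordinates R X + t. Camera axes: x right, y down, z forward; pixel columns grow to the right and rows downward; lengths in mm; the calibration is good to about 2 mm. A picture is of the moment at which its call begins: read the wrist's pose just before it. camera_params takes no time and is no camera call; for the wrist camera it gives the pose at the moment of the call.
- job.sign_off(): hands the job in, once; it reports no verdict.
The state is a dict: "clock": time; "qpos": joint angles; "qvel": joint speeds; "joint_efforts": joint torques, N m; "eef_pos": TCP position; "tcp_rot": TCP orientation; "contact_force": force on the tool from outside, world axes, zero at the start; "wrist_torque": the same for the moment, N m; "opening": opening from 0.0 (shut) to 1.0 (fully open).
Only numpy, scipy, OpenCV 4.12 (cv2) and the standard library are available. Lean on these libraries where they do the work, as an engineer would, in place of code of your own. Each camera call takes 0.05 s, during which the arm holds its last target. There are 200 camera calls.

## Working session

There is one attempt and no reset: what is moved stays moved. The work goes in short steps, Python scripts to look and compute and a tool call to move; the robot and the scene stay as the last step left them, time stands still between calls to the robot, and variables do not carry over. Pictures are saved under pics/ and viewed, about 8 in all and at most 12, crops included, and the job is handed in when it is done.

Besides the shell and the picture viewer there is one more tool, called as a command line: name --pt "numbers of a row" for each row, then --argument value for the rest. drive_tool: Moves the arm, as the interface text tells. Its arguments: {"type":"object","properties":{"deltas":{"type":"array"},"jaw":{"type":"number"},"force":{"type":"number"}},"required":["deltas"]}

```bash
mkdir -p pics; ls
python3 - <<'E'
from rig import r,cams
import cv2,numpy as np
s=r.sense();print(s)
for n in("top","side"):
    p,d=cams.grab_frame(n);cv2.imwrite(f"pics/{n}0.png",p[:,:,::-1]);np.save(f"pics/{n}0.npy",d)
    print(n,cams.camera_params(n))
E
```

```text
pics
{'clock': 0.0, 'qpos': array([-1.23043813e+00,  3.53619379e-01,  1.63415823e+00, -2.57428391e-05,
        1.15520696e+00, -2.40027877e-03]), 'qvel': array([-6.35151166e-04,  6.11352378e-04,  1.59351251e-05, -1.17527229e-03,
        1.18434128e-03, -2.58433035e-04]), 'joint_efforts': array([-1.81647782e-03, -6.05249548e+01, -3.42062938e+01, -1.28890847e-04,
        9.38151759e-03,  9.11504139e-05]), 'eef_pos': array([ 209.89055047, -588.20645253,  247.56932644]), 'tcp_rot': array([-3.14020069e+00,  2.01960346e-05,  3.42768903e-01]), 'contact_force': array([-0.49962009,  0.7600736 , -0.45025659]), 'wrist_torque': array([ 0.00257   , -0.00910898, -0.0116897 ]), 'opening': 1.0046203665364353}
top {'fx': 491.48109947216386, 'fy': 491.48109947216386, 'cx': 321.22190718736067, 'cy': 232.82339276303523, 'k1': -0.02897910991591296, 'R': array([[-0.01211329, -0.9998999 , -0.00731145],
       [-0.99605201,  0.0127091 , -0.08785709],
       [ 0.08794122,  0.00621835, -0.99610626]]), 't': array([-22.778766  , 629.59970093, 918.37444486])}
side {'fx': 517.763975613, 'fy': 517.763975613, 'cx': 328.19603737241994, 'cy': 238.34270905363945, 'k1': -0.005190590229265286, 'R': array([[ 0.99994604,  0.01030711,  0.00129967],
       [ 0.00656697, -0.53018506, -0.84785652],
       [-0.00804988,  0.8478193 , -0.53022413]]), 't': array([-613.53563813,   98.51800679, 1190.65726593])}
```

View pics/top0.png

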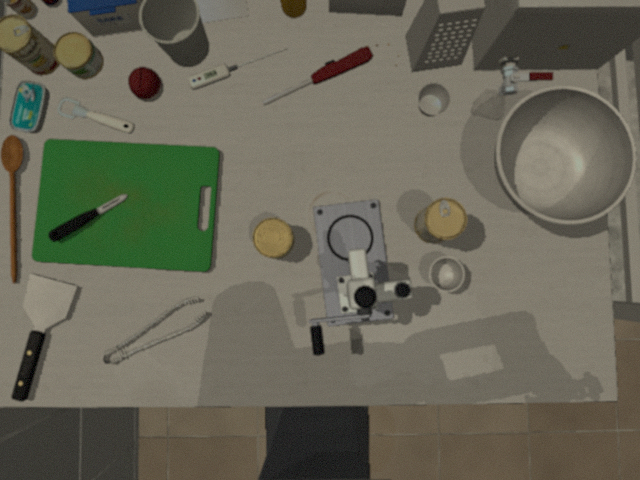

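View pics/side0.png

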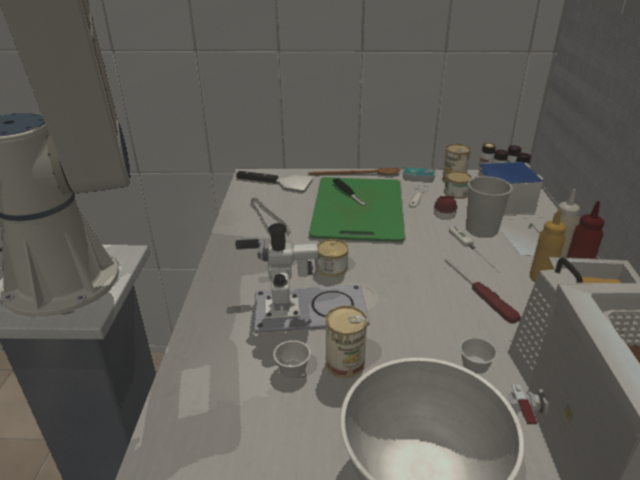

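The top view shows the stand with its knob at about (365,297), the button at (402,290), the base plate from (319,207) to (395,320), the tall tin at (445,220), the cup at (447,274) and the low tin at (273,238). The side view agrees: knob at (278,230), button at (280,283). Next I'll measure by ray casting.

```bash
cat > h.py <<'E'
import numpy as np,cv2
from rig import r,cams
def ray(n,uv,P=None):
    c=P or cams.camera_params(n);K=np.array([[c['fx'],0,c['cx']],[0,c['fy'],c['cy']],[0,0,1]])
    x=cv2.undistortPoints(np.array([[uv]],float),K,np.array([c['k1'],0,0,0]))[0,0]
    R=np.array(c['R']);return -R.T@c['t'],R.T@np.array([x[0],x[1],1])
def onz(n,uv,z,P=None):
    o,d=ray(n,uv,P);return o+d*(z-o[2])/d[2]
def tri(a,b):
    (o,d),(p,e)=a,b
    s,t=np.linalg.lstsq(np.c_[d,-e],p-o,rcond=None)[0]
    return (o+s*d+p+t*e)/2,np.linalg.norm(o+s*d-p-t*e)
def blobs(img,box,thr=60):
    x0,y0,x1,y1=box;g=img[y0:y1,x0:x1].max(2)
    n,l,s,c=cv2.connectedComponentsWithStats((g<thr).astype(np.uint8))
    return [(c[i]+[x0,y0],s[i]) for i in range(1,n) if s[i,4]>25]
E
python3 - <<'E'
from h import *
t=cv2.imread('pics/top0.png');s=cv2.imread('pics/side0.png')
for nm,i,b in(('top',t,(345,275,420,320)),('side',s,(262,215,300,300))):
    for thr in(35,50):
        for c,st in blobs(i,b,thr):print(nm,thr,c.round(1),st)
dt=np.load('pics/top0.npy');print('depth',dt[297,365],dt[290,402])
k=onz('top',(365,297),209);b=onz('top',(402.5,290),140);print(k,b,np.linalg.norm((k-b)[:2]))
for uv in((319.5,211),(379,204.5),(328,321)):print(onz('top',uv,8))
a=np.hstack([cv2.resize(t[190:335,300:420],(480,580),interpolation=2),cv2.resize(s[215:300,240:300],(320,453),interpolation=2)[:580] if 0 else np.pad(cv2.resize(s[215:330,240:304],(320,575),interpolation=2),((0,5),(0,0),(0,0)))])
cv2.imwrite('pics/crop.png',a)
E
```

```text
top 35 [402.5 289.8] [ 51   9  14  13 127]
top 35 [365.1 296.9] [ 10  12  21  22 329]
top 50 [402.4 289.7] [ 51   8  14  14 155]
top 50 [365.3 298. ] [ 10  12  21  27 393]
side 50 [277.4 236. ] [  7   9  17  26 324]
side 50 [279.1 279.9] [12 60 11 10 83]
depth 755.93866 825.48773
[513.39888445 -97.81096183 209.        ] [ 521.29892396 -166.51863147  140.        ] 69.16035346435865
[674.26070351 -27.61059093   8.        ]
[ 685.67438089 -145.22332085    8.        ]
[459.48359595 -41.52886006   8.        ]
```

View pics/crop.png

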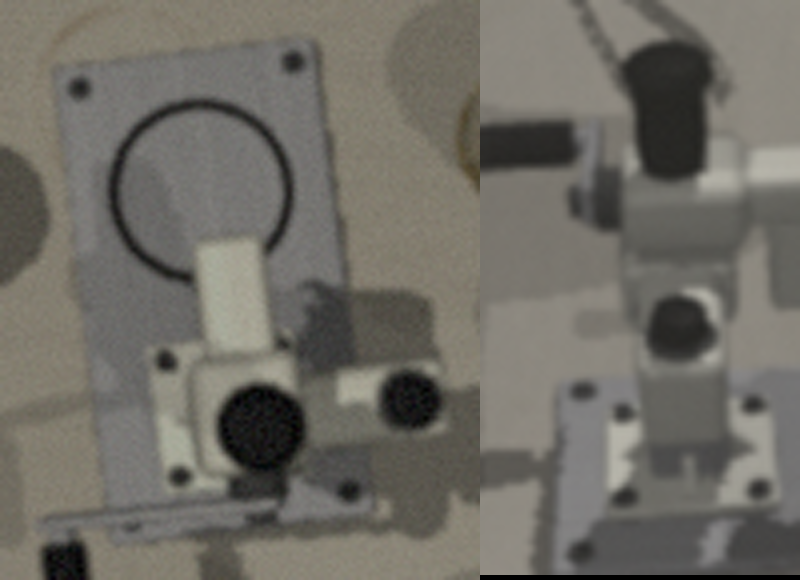

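The measured knob-to-button distance is 69 mm, against 70 mm given. That puts the stand at (513,-98) with a yaw of about 0.115. I'll shut the jaws and go above the button.

drive_tool --pt "2.4 -1.6 0 0" --pt "2.4 -1.6 0 0" --pt "2.4 -1.6 0 0" --pt "2.4 -1.6 0 0" --pt "2.4 -1.6 0 0" --pt "2.4 -1.6 0 0" --pt "2.4 -1.6 0 0" --pt "2.4 -1.6 0 0" --pt "2.4 -1.6 0 0" --pt "2.4 -1.6 0 0" --pt "2.4 -1.6 0 0" --pt "2.4 -1.6 0 0" --jaw 1 --force 40

```text
clock: 1.1
eef_pos: [417.3, -309.6, 248.1]
tcp_rot: [-3.141, 0.0, 0.343]
contact_force: [0.0, -0.4, 0.1]
opening: -0.001
```

drive_tool --pt "2.4 -1.6 0 0" --pt "2.4 -1.6 0 0" --pt "2.4 -1.6 0 0" --pt "2.4 -1.6 0 0" --pt "2.4 -1.6 0 0" --pt "1.5 -1.0 0 0" --pt "0 0 0 0.115" --pt "0 0 0 0.115" --pt "0 0 0 0" --pt "0 0 0 0"

```text
clock: 1.93
eef_pos: [513.5, -180.7, 248.0]
tcp_rot: [-3.141, 0.001, 0.116]
contact_force: [0.8, 0.1, -0.4]
opening: -0.002
```

drive_tool --pt "0.93 -1.02 0 0" --pt "0 0 2 0" --pt "0 0 2 0" --pt "0 0 1 0" --pt "0 0 0 0" --pt "0 0 0 0"

```text
clock: 2.43
eef_pos: [521.7, -169.5, 198.1]
tcp_rot: [-3.141, 0.001, 0.114]
contact_force: [-0.4, -0.5, 0.3]
opening: 0.003
```

Run:
```python
from h import *
s=r.sense();print(s['eef_pos'],r.tcp_to_tips)
P=cams.camera_params('wrist');p,d=cams.grab_frame('wrist');cv2.imwrite('pics/w1.png',p[:,:,::-1])
R=np.array(P['R'])
print('cam at',-R.T@P['t'])
def pr(X):
    v=R@X+P['t'];return v[:2]/v[2]*P['fx']+[P['cx'],P['cy']]
print('button',pr(np.array([521.3,-166.5,140])),'knob',pr(np.array([513.4,-97.8,209])))
for thr in(35,50):
  for c,st in blobs(p,(0,0,640,480),thr):
    if st[4]>400:print(thr,c,st,onz('wrist',c,140,P)[:2],onz('wrist',c,209,P)[:2])
p,d=cams.grab_frame('side');cv2.imwrite('pics/s1.png',cv2.resize(p[150:350,180:440,::-1],(780,600)))
```

```text
[ 521.70644947 -169.53974564  198.14992349] 17.0
cam at [ 597.23566182 -161.58454446  323.72248517]
button [315.41182421 273.04929125] knob [ 92.7712316 356.864762 ]
35 [161.23841962  48.1253406 ] [151   0  34 103 734] [610.79272152 -94.82118409] [ 605.70114485 -119.89526177]
35 [248.89625 101.22875] [192  57  91  66 800] [ 594.84384692 -130.6798534 ] [ 595.74213233 -142.28661825]
35 [316.82139984 268.60740145] [ 294  244   46   47 1243] [ 523.62248193 -166.91645211] [ 551.26912196 -164.91396653]
35 [ 98.7450941  338.36856205] [   12   262   170   154 14931] [474.74170382 -63.99399782] [ 520.74632375 -100.64573216]
35 [322.96458926 424.7865556 ] [    0   296   640   184 53063] [ 435.25739384 -179.91553754] [ 496.09099557 -173.0310317 ]
50 [161.42493639  48.69211196] [151   0  34 104 786] [610.59404214 -94.89247372] [ 605.57708278 -119.93977741]
50 [256.44109397  75.05119215] [ 190    0   94  123 1426] [ 605.31309751 -133.15911276] [ 602.27948373 -143.83475099]
50 [316.76845836 267.17660957] [ 294  243   46   48 1693] [ 524.33881519 -166.8127793 ] [ 551.71642449 -164.84922974]
50 [ 98.2748753  338.26017327] [   12   262   170   154 15236] [474.77860283 -63.76910962] [ 520.76936473 -100.50530442]
50 [322.28805499 424.34493777] [    0   296   640   184 53830] [ 435.49817042 -179.52554672] [ 496.24134454 -172.78750834]
```

View pics/w1.png

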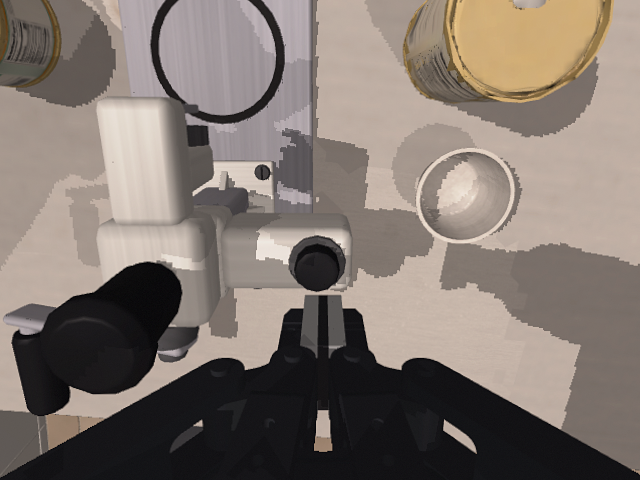

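View pics/s1.png

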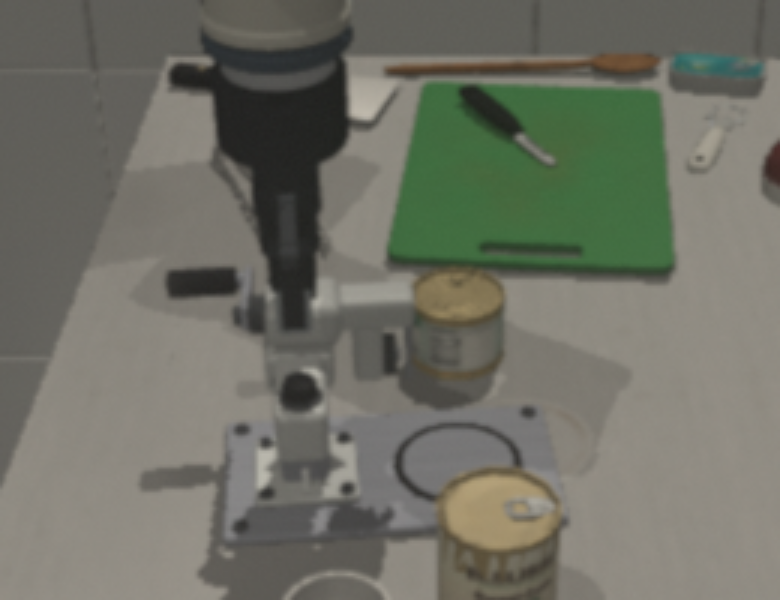

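The wrist view shows the button top at about (317,270), which casts to about (523,-167), in agreement with the top view. The finger links spread sideways towards the knob, so I'll turn the jaws 90° before pressing. First I'll check the joint 6 margin.

```bash
python3 -c "
from rig import r
print(r.sense()['qpos'])"
```

```text
[-3.17191832e-01  2.89721736e-01  1.84452178e+00  6.29451672e-05
  1.00601180e+00  1.14031949e+00]
```

drive_tool --pt "0 0 0 0.125" --pt "0 0 0 0.125" --pt "0 0 0 0.125" --pt "0 0 0 0.125" --pt "0 0 0 0.125" --pt "0 0 0 0.125" --pt "0 0 0 0.125" --pt "0 0 0 0.125" --pt "0 0 0 0.125" --pt "0 0 0 0.125" --pt "0 0 0 0.125" --pt "0 0 0 0.125"

```text
clock: 3.53
eef_pos: [522.5, -170.0, 199.6]
tcp_rot: [-3.14, -0.001, -1.393]
contact_force: [-0.0, -0.2, -0.6]
opening: -0.001
```

drive_tool --pt "0 0 1 0" --pt "0 0 1 0" --pt "0 0 1 0" --pt "0 0 0.5 0" --pt "0 0 0 0" --pt "0 0 0 0"

```text
clock: 4.03
eef_pos: [521.5, -169.6, 162.6]
tcp_rot: [3.14, 0.001, -1.386]
contact_force: [-1.6, -1.1, 0.1]
opening: -0.0
```

drive_tool --pt "0 0 0.4 0" --pt "0 0 0.3 0" --pt "0 0 0.3 0" --pt "0 0 0.2 0" --pt "0 0 0 0" --pt "0 0 0 0" --pt "0 0 0 0"

```text
clock: 4.62
eef_pos: [522.2, -169.8, 151.7]
tcp_rot: [-3.141, -0.0, -1.387]
contact_force: [-0.2, 0.9, 2.0]
opening: -0.002
```

Run:
```python
from h import *
s=r.sense();print(s['eef_pos'],s['contact_force'])
a=cv2.imread('pics/side0.png')[210:330,240:340]
b=cams.grab_frame('side')[0][210:330,240:340,::-1]
cv2.imwrite('pics/s2.png',cv2.resize(np.hstack([a,b]),(800,480),interpolation=2))
```

```text
[ 522.15179498 -169.80706371  151.66894419] [-0.17926971  0.85577768  2.01121748]
```

View pics/s2.png

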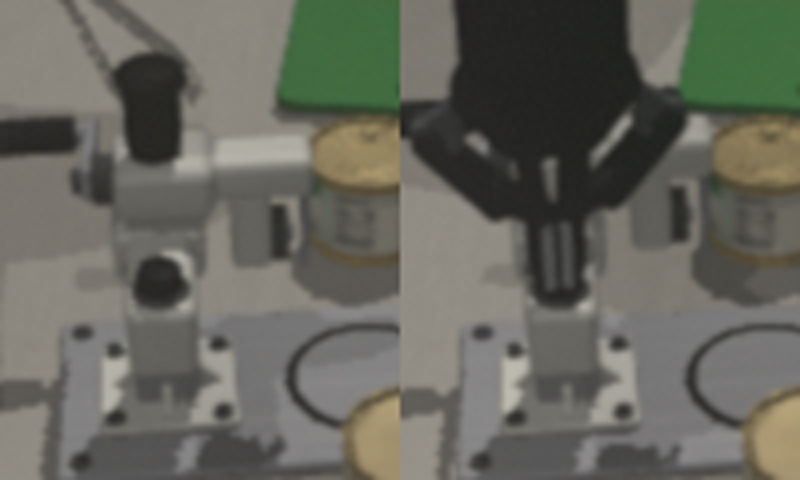

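The tips are on the button but the bar has not risen: the nose (right panel) is at the same row as before, and the force is only 2 N. I'll press further.

drive_tool --pt "0 0 0.2 0" --pt "0 0 0.1 0" --pt "0 0 0.1 0" --pt "0 0 0 0" --pt "0 0 0 0" --pt "0 0 0 0"

```text
clock: 5.17
eef_pos: [522.4, -169.9, 150.6]
tcp_rot: [-3.14, -0.001, -1.387]
contact_force: [-11.6, 4.0, 43.4]
opening: -0.002
```

Run:
```python
from h import *
s=r.sense();print(s['eef_pos'],s['contact_force'])
a=cv2.imread('pics/side0.png')
b=cams.grab_frame('side')[0][:,:,::-1];cv2.imwrite('pics/side3.png',b)
# vertical shift of the blade/nose patch
t=a[262:275,298:318];
for im in(a,b):
    m=cv2.matchTemplate(im[235:290,292:324],t,cv2.TM_CCOEFF_NORMED);print(cv2.minMaxLoc(m))
for z in(0,10):print()
```

```text
[ 522.42465669 -169.89070179  150.63411829] [-11.58506062   4.01466699  43.39547262]
(-0.459259033203125, 1.0, (10, 25), (6, 27))
(-0.5486875772476196, 0.945652186870575, (11, 2), (6, 23))
```

The bar has sprung: the nose moved up 4 px, which is about 9 mm. The button is at its stop, so I'll retract.

drive_tool --pt "0 0 -0.4 0" --pt "0 0 0 0" --pt "0 0 -2 0" --pt "0 0 -3 0" --pt "0 0 -3 0" --pt "0 0 -3 0" --pt "0 0 0 0" --pt "0 0 0 0" --pt "0 0 0 0" --jaw 0

```text
clock: 5.97
eef_pos: [521.2, -169.5, 260.3]
tcp_rot: [3.14, 0.001, -1.387]
contact_force: [-0.3, 1.1, 0.1]
opening: 1.003
```

Run:
```python
from h import *
print(r.sense()['eef_pos'],r.sense()['contact_force'])
P=cams.camera_params('wrist')
w=cams.grab_frame('wrist')[0][:,:,::-1];s=cams.grab_frame('side')[0][:,:,::-1];cv2.imwrite('pics/side4.png',s)
t=cams.grab_frame('top')[0][:,:,::-1]
cv2.imwrite('pics/c4.png',np.hstack([cv2.resize(w,(400,300)),cv2.resize(s[200:320,220:380],(400,300))]))
```

```text
[ 521.16332074 -169.49094616  260.32562428] [-0.31910391  1.10995301  0.09432647]
```

View pics/c4.png

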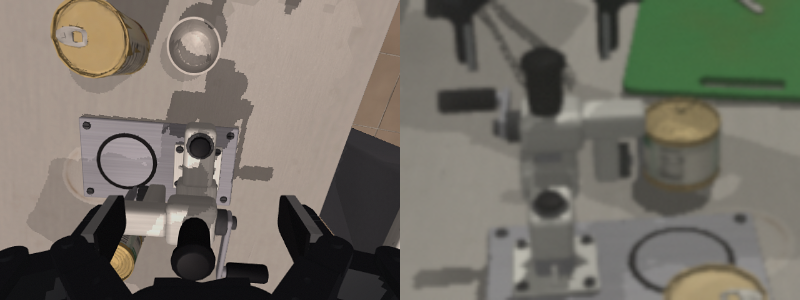

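The bar is up, the button is down and nothing else has moved. The knob is in the right panel at about (543,80), and the jaws are open. Now over the knob and down.

drive_tool --pt "-1.8 -0.14 0 0" --pt "-1.8 -0.13 0 0" --pt "-1.8 -0.14 0 0" --pt "-1.8 -0.13 0 0" --pt "0 0 0 0" --pt "0 0 0 0"

```text
clock: 6.62
eef_pos: [513.6, -97.4, 260.4]
tcp_rot: [3.14, 0.0, -1.386]
contact_force: [-1.0, 0.6, 0.2]
opening: 1.001
```

drive_tool --pt "0 0 1 0" --pt "0 0 1.5 0" --pt "0 0 1.5 0" --pt "0 0 1.5 0" --pt "0 0 0.7 0" --pt "0 0 0 0" --pt "0 0 0 0"

```text
clock: 7.2
eef_pos: [513.8, -98.4, 198.8]
tcp_rot: [3.141, 0.0, -1.388]
contact_force: [0.4, -0.4, 0.3]
opening: 0.998
```

Run:
```python
from h import *
s=r.sense();print(s['eef_pos'],s['contact_force'])
w=cams.grab_frame('wrist')[0][:,:,::-1];s=cams.grab_frame('side')[0][:,:,::-1]
cv2.imwrite('pics/c5.png',np.hstack([cv2.resize(w,(400,300)),cv2.resize(s[200:320,220:380],(400,300))]))
```

```text
[513.7781692  -98.38704333 198.82877606] [ 0.36295547 -0.38200007  0.30794342]
```

View pics/c5.png

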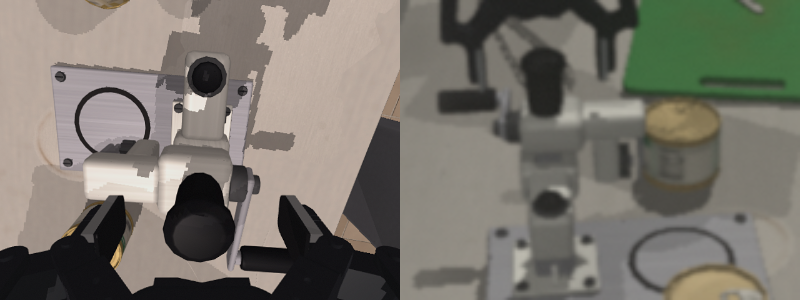

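The knob stands midway between the fingers, which clear the head and crank. Closing.

drive_tool --pt "0 0 0 0" --pt "0 0 0 0" --pt "0 0 0 0" --pt "0 0 0 0" --pt "0 0 0 0" --pt "0 0 0 0" --pt "0 0 0 0" --pt "0 0 0 0" --pt "0 0 0 0" --pt "0 0 0 0" --jaw 1 --force 60

```text
clock: 8.13
eef_pos: [514.9, -97.8, 199.7]
tcp_rot: [-3.139, -0.0, -1.387]
contact_force: [5.4, 2.1, 0.3]
opening: 0.398
```

Run:
```python
from h import *
s=r.sense();print(s['eef_pos'],s['contact_force'],s['opening']*85)
b=cams.grab_frame('side')[0][:,:,::-1];cv2.imwrite('pics/side5.png',b)
a=cv2.imread('pics/side0.png');t=a[262:275,298:318]
# nose patch -> bar height, with pixel scale from projection
P=cams.camera_params('side');R=np.array(P['R'])
def pr(z):
    v=R@np.array([560,-92,z])+P['t'];return v[1]/v[2]*P['fy']+P['cy']
print('px/mm',(pr(130)-pr(190))/60)
for f in('side0','side3','side4','side5'):
    im=cv2.imread(f'pics/{f}.png');big=lambda q:cv2.resize(q,None,fx=8,fy=8,interpolation=cv2.INTER_CUBIC)
    m=cv2.matchTemplate(big(im[225:290,292:324]),big(t),cv2.TM_CCOEFF_NORMED);_,v,_,l=cv2.minMaxLoc(m);print(f,v,l[0]/8,l[1]/8)
```

```text
[514.93695645 -97.76613231 199.6824326 ] [5.42248452 2.07580427 0.30728882] 33.804880000790746
px/mm 0.4250756297387492
side0 0.99766606092453 6.0 37.0
side3 0.9450573921203613 6.0 32.75
side4 0.9599543809890747 6.0 33.0
side5 0.9586232304573059 6.0 33.5
```

The grip is on at an opening of about 34 mm; the pads partly bear on the 36 mm cap, which is fine for lifting. The bar stands at about 9 mm, so I'll draw it up 50 mm.

drive_tool --pt "0 0 -0.3 0" --pt "0 0 -0.5 0" --pt "0 0 -0.5 0" --pt "0 0 -0.5 0" --pt "0 0 -0.5 0" --pt "0 0 -0.5 0" --pt "0 0 -0.5 0" --pt "0 0 -0.5 0" --pt "0 0 -0.5 0" --pt "0 0 -0.4 0" --pt "0 0 -0.3 0" --pt "0 0 0 0"

```text
clock: 9.18
eef_pos: [514.9, -97.8, 249.5]
tcp_rot: [-3.14, -0.0, -1.387]
contact_force: [6.2, 3.0, -5.1]
opening: 0.397
```

Run:
```python
from h import *
s=r.sense();print(s['clock'],s['eef_pos'],s['contact_force'],s['opening']*85)
b=cams.grab_frame('side')[0][:,:,::-1];cv2.imwrite('pics/side6.png',b)
P=cams.camera_params('side');R=np.array(P['R'])
def pr(z,x=560,y=-92):
    v=R@np.array([x,y,z])+P['t'];return v[:2]/v[2]*P['fy']+[P['cx'],P['cy']]
print('rim -y edge',pr(125,516,-121),'bar -y face at rim',pr(125,514.5,-108))
t=cv2.imread('pics/side4.png')[258:271,298:318];big=lambda q:cv2.resize(q,None,fx=8,fy=8,interpolation=cv2.INTER_CUBIC)
for f in('side4','side6'):
    im=cv2.imread(f'pics/{f}.png')
    m=cv2.matchTemplate(big(im[210:290,285:330]),big(t),cv2.TM_CCOEFF_NORMED);_,v,_,l=cv2.minMaxLoc(m);print(f,v,l[0]/8+285,l[1]/8+210)
cv2.imwrite('pics/c6.png',cv2.resize(b[205:295,240:330],(600,600),interpolation=2))
```

```text
9.1833 [514.85961576 -97.75101384 249.51148117] [ 6.22206126  2.95555358 -5.11695806] 33.73587309506325
rim -y edge [278.00490116 268.90918404] bar -y face at rim [277.85574555 265.10719707]
side4 0.9984148740768433 298.0 258.0
side6 0.8749606013298035 297.5 238.5
```

View pics/c6.png

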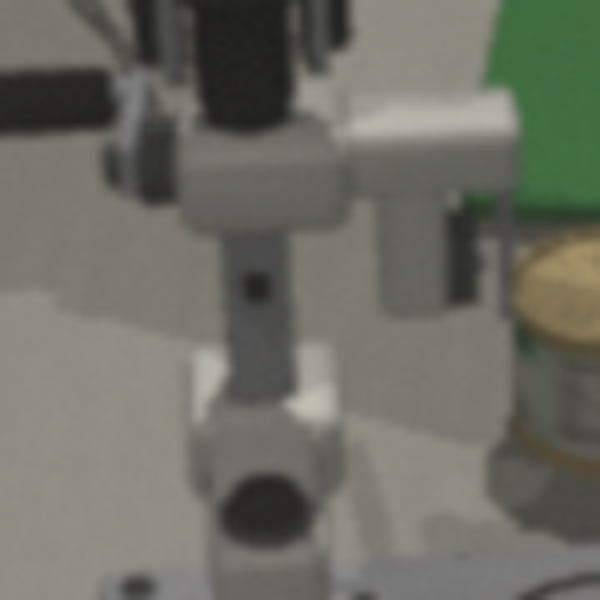

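The bar is drawn well up and the knob is held. The bar meets the rim at crop (262,400), which is row 265, and the ring is not clearly out yet. I'll raise in small steps and watch the brightness profile along the bar.

```bash
cat > prof.py <<'E'
from h import *
s=r.sense();print(s['clock'],s['eef_pos'],s['contact_force'])
b=np.mean([cams.grab_frame('side')[0].astype(float) for _ in range(3)],0)
print('side bar col, rows 236-272',b[236:273,276:283].mean((1,2)).round().astype(int))
P=cams.camera_params('side');R=np.array(P['R'])
v=lambda z:(lambda q:q[1]/q[2]*P['fy']+P['cy'])(R@np.array([516,-121,z])+P['t'])
# head lower front edge row vs bar height h
print('head edge row for h=50..64',[(h,round(v(129+h),1)) for h in(0,50,54,56,58,60,62,64)])
g=b[225:250,270:290].mean((1,2));print('gradient head edge',225+np.argmin(np.diff(g))+.5, np.diff(g).round(1))
cv2.imwrite('pics/prof_%d.png'%(s['clock']*100),b[:,:,::-1])
E
python3 prof.py
```

```text
9.2333 [514.91216111 -97.75211905 249.36110899] [ 7.75978062  1.62090023 -4.64331105]
side bar col, rows 236-272 [ 96  94  91  84  77  76  76  76  76  72  61  56  55  58  67  75  77  78
  79  80  80  81  81  81  81  81  80  81  86  99 110 112 112 110 108 108
 109]
head edge row for h=50..64 [(0, np.float64(267.2)), (50, np.float64(245.8)), (54, np.float64(244.1)), (56, np.float64(243.2)), (58, np.float64(242.3)), (60, np.float64(241.4)), (62, np.float64(240.5)), (64, np.float64(239.6))]
gradient head edge 229.5 [11.3  5.5  1.5 -4.4 -6.8 -3.7 -0.3 -0.5 -1.3 -1.1 -1.6 -1.6 -2.8 -2.2
  3.8  3.3  0.5  0.2 -0.2 -1.2 -4.  -1.7  0.2  1.1][ WARN:0@3.526] global loadsave.cpp:1063 imwrite_ Unsupported depth image for selected encoder is fallbacked to CV_8U.
```

drive_tool --pt "0 0 -0.1 0" --pt "0 0 -0.1 0" --pt "0 0 0 0" --pt "0 0 0 0"

```text
clock: 9.72
eef_pos: [514.9, -97.8, 251.1]
tcp_rot: [-3.14, -0.0, -1.387]
contact_force: [7.9, 0.5, -5.3]
opening: 0.399
```

```bash
python3 prof.py
```

```text
9.7167 [514.89158921 -97.77803025 251.06880797] [ 7.86650394  0.50110081 -5.33051694]
side bar col, rows 236-272 [ 95  92  85  78  76  76  76  76  73  63  56  55  57  64  74  77  77  77
  80  81  81  81  81  81  81  81  80  74  71  93 109 113 113 110 109 108
 109]
head edge row for h=50..64 [(0, np.float64(267.2)), (50, np.float64(245.8)), (54, np.float64(244.1)), (56, np.float64(243.2)), (58, np.float64(242.3)), (60, np.float64(241.4)), (62, np.float64(240.5)), (64, np.float64(239.6))]
gradient head edge 228.5 [ 5.1  1.4 -3.7 -6.1 -4.1 -0.7 -0.3 -1.1 -1.3 -1.7 -1.3 -2.6 -3.   2.4
  3.9  0.9 -0.2  0.2 -0.9 -3.1 -2.  -0.   1.   2.6][ WARN:0@3.574] global loadsave.cpp:1063 imwrite_ Unsupported depth image for selected encoder is fallbacked to CV_8U.
```

The ring's dark band now shows at rows 263-264, right at the rim and about half emerged. That puts the bar at about 60 mm, and the tool travel agrees: 9 + 51.4 mm. I'll hold, then check that it isn't slipping.

drive_tool --pt "0 0 0 0" --pt "0 0 0 0" --pt "0 0 0 0" --pt "0 0 0 0" --pt "0 0 0 0" --pt "0 0 0 0" --pt "0 0 0 0" --pt "0 0 0 0" --pt "0 0 0 0" --pt "0 0 0 0"

```text
clock: 10.7
eef_pos: [514.9, -97.8, 251.0]
tcp_rot: [-3.14, -0.0, -1.387]
contact_force: [8.2, 0.7, -5.9]
opening: 0.398
```

```bash
python3 prof.py 2>/dev/null; cd pics; ls -t prof_*.png|head -1; python3 -c "
import cv2,glob,os
f=max(glob.glob('prof_*.png'),key=os.path.getmtime);b=cv2.imread(f)
cv2.imwrite('c7.png',cv2.resize(b[200:380,240:400],(533,600),interpolation=2))"
```

```text
10.7 [514.89393229 -97.75148518 250.9953331 ] [ 8.16693994  0.69038322 -5.91415938]
side bar col, rows 236-272 [ 94  92  85  78  76  76  76  76  73  64  56  55  57  64  74  77  77  78
  79  81  81  81  81  81  81  81  80  74  71  93 110 113 113 110 108 108
 109]
head edge row for h=50..64 [(0, np.float64(267.2)), (50, np.float64(245.8)), (54, np.float64(244.1)), (56, np.float64(243.2)), (58, np.float64(242.3)), (60, np.float64(241.4)), (62, np.float64(240.5)), (64, np.float64(239.6))]
gradient head edge 228.5 [ 5.2  2.1 -3.1 -6.8 -4.3 -1.  -0.2 -1.2 -1.2 -1.6 -1.6 -2.3 -3.   2.2
  4.1  0.8 -0.1  0.2 -0.9 -2.9 -2.4  0.2  1.1  2.5]
prof_1070.png
```

View pics/c7.png

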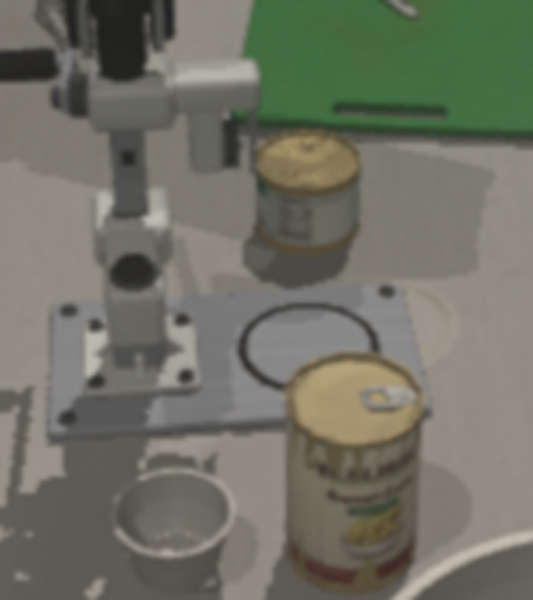

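The bar is still, with the same profile after 1 s. A thin dark line shows at the rim, crop (128,212), and the tins and cup stand where they were. Handing in.

```bash
python3 -c "
from rig import job
print(job.sign_off())"
```

```text
the job is handed in; nothing more can be done
None
```

I pressed the lock button down to its stop, and the bar sprung up about 9 mm. I then took the knob from above with a 60 N grip, drew the bar up 51 mm and handed the job in holding it there.

- **Height:** in the last pictures the ring's dark band shows right at the collar rim, about half emerged, so the bar stands at about 60 mm. Tool travel also gives about 60 mm. A rougher reading from the lower edge of the head came out near 63 mm or a little more; I trusted the ring.
- **Stillness:** the picture did not change over a 1 s hold, and the arm carried about 5–6 N, which fits the bar's weight.
- **Tins and cup:** by eye they stand where they were in the final view.
- **Press force:** the button press briefly reached 43 N at its stop. That was on the fingertips, not the gripper's body, so I don't expect it to count against the 40 N limit.
- **Grip opening:** the jaws read about 34 mm rather than 29 mm, so the pads probably bear partly on the knob's cap. The hold did not slip.

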